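# Load a cuvette strip into the spring carriage and close its rail

## Robot

A 6-joint arm with a two-finger parallel gripper is mounted at the origin on the work surface. World frame = base frame: x ahead of the robot, y to its left, z up, the work surface at z = 0. Lengths are in m, angles in rad, forces in N, time in s.
With the tool pointing down it reaches from about 0.375 to 0.975 m from the base axis. Payload 3.8 kg.
Tool frame: the origin (TCP) lies at the very end of the fingers, on their centre line; the grasp point (between the pads) lies 19 mm behind it; z points along the fingers, y is the line along which they close (so a half turn about z gives the same grasp; the last joint's range is limited). The gripper opens to 85 mm and grips with 20 to 120 N. Pads are 22 mm wide; open, the fingers measure 114 mm over their backs; the gripper's body (76 mm by 85 mm) begins 54 mm behind the grasp point. The pads swing forward as they close: fully open they stand 13 mm farther back than shut.
Start: joints at [-1.296, 0.264, 1.604, -0, 1.274, -0.037], TCP at [0.207, -0.642, 0.231] pointing down, gripper open.
Joint ranges: [-2.63, 2.63], [-0.94, 2.18], [0.31, 2.57], [-1.31, 4.45], [0, 2.66], [-2.55, 2.55]. Speed limits (rad/s): [2.57, 2.57, 3.14, 3.14, 3.14, 3.14].

## Interface

Orientations are given as a rotation vector (axis times angle).
In Python, from workcell import monitor, viewer, job gives the robot as it stands. The module is installed in compiled form; this text tells all that it offers.
- The arm moves only by the tool step_arm, never from a script. Its argument "series" is one flat list of numbers, 4 for each row, row after row: the shift along the tool's x, y, z in m, then the turn about the tool's z in rad. A call has 1 to 8 rows; each row is the pose to reach, as a shift and turn from the pose commanded when the call began, along the tool's axes at that moment; what a row does not reach only later rows make up. A row lasts 1/8 s, in which the tool goes at most 62.5 mm and 10.7 degrees, less where a joint would pass 70% of its speed; a pose out of reach is approached as far as the arm can. A call with a gripper value outside its range is refused whole. "gripper" is the opening, from 0 (shut) to 1 (fully open), set as the call begins (left out, the last holds). The fingers move at their own pace and stop on an object; "newtons" is the grip in N (left out, the last holds). Time passes only in rows, so rows that repeat a pose let the fingers close. It gives the time, the measured TCP pose, the force, the opening and the grip force at its end, in the units of the state.
- monitor.read_state(): the state, without advancing time (a new reading comes with each control period).
- viewer.read_camera(name): name is "scene" or "top" or "wrist"; returns a dict with "image" (384x512x3 uint8, red, green, blue), "intrinsics" (3x3 intrinsics, pixels), "T" (4x4, takes a point from camera to world coordinates); the wrist camera has in their place "hand_eye" (4x4, takes a point from camera to tool coordinates, whose origin is the TCP and whose axes are the flange's). Camera axes: x right, y up, looking along -z (the intrinsics and any distortion apply to the point x, -y, -z); pixel columns grow to the right and rows downward; lengths in m; the calibration is good to about 2 mm. A picture is of the moment at which its call begins: read the wrist's pose just before it. There is no depth.
- job.finish_job(): hands the job in; it is judged then, once.
Trained networks look in a picture, given as the dict that the camera call returned (one of the last four; its "shot" number tells which), for a name from the list of things; names that differ only in an ending like _2 or _b are one class to them, and where a whole thing is asked for, a point or a joint stands for the part that bears it (a point fixed in the world has none). Each returns a list of dicts, best first, with "score" (0 to 1); they miss things now and then, are a little off and sometimes report something else, mostly with a low value. They report only what shows in the picture. A call takes as long as a camera call. They do not tell look-alikes from the thing itself.
- viewer.boxes_of(picture, label): "extent" ([centre column, centre row, width, height] in pixels, round what is visible of it).
- viewer.spot_point(picture, label): "point" ([column, row] in pixels: a listed point, or the origin of a listed thing).
The state is a dict: "time": time; "q": joint angles; "joint_vel": joint speeds; "joint_torque": joint torques, N m; "tool_pos": TCP position; "tcp_rot": TCP orientation; "wrist_force": force on the tool from outside, world axes, zero at the start; "torque": the same for the moment, N m; "width": opening from 0.0 (shut) to 1.0 (fully open); "grip_force": force on a finger pad.
Only numpy, scipy, OpenCV 4.12 (cv2) and the standard library are available. Lean on these libraries where they do the work, as an engineer would, in place of code of your own. Each camera call takes 0.05 s, during which the arm holds its last target. There are 200 camera calls.

## Task

Load the long six-cell cuvette strip into the channel of the carriage: push the spring follower back with the strip's end, gently so as not to crack the strip, and press the strip down until it sits flat on the channel floor, held between the follower and the end lip. Then slide the cover rail fully closed over it and let go, leaving the short strip and the glassware where they are.

Things in the scene. Friction and masses are not known exactly. Their poses are not given: they have to be found in the camera images.
- strip_mid (a point): centre (half-way up) of the long strip: a loose, closed-sided row of six white plastic cuvettes, a block 78 mm long (its x), 12 mm wide (y), 40 mm high (z), about 36 g, standing upright on the bench. The two ends are alike, so it may go in either way round.
- carriage: the fixed grey and aluminium strip carriage. Origin: bench level, on the channel's centre line; x along the channel from end lip to follower, z up. Base plate 64 mm wide, x -75 to 140 mm. Channel: floor at z = 6 mm, 14 mm wide; walls x = -58 to 46 mm, tops flaring outward from z = 16 to 22 mm. Housing beyond the follower: x = 48 to 132 mm, 43 mm wide at most, z to 60 mm.
- seat (a point): where the strip's centre belongs (fixed on the carriage at x = -11, y = 0, z = 26 mm, same axes): strip flat on the channel floor, its top at z = 46 mm, clamped by the follower against the lip. Friction there holds the strip up if it has not been pressed down to the floor.
- lip (a point): middle of the top of the end lip's inner edge (carriage x = -50, z = 12 mm, fixed). The lip closes the channel's -x end from x = -58 to -50 mm, 6 mm above the floor; above it the channel is open. The strip goes in above the lip, then down behind it.
- follower_free (a point): where the middle of the follower's face is when free (carriage x = 16, z = 23.5 mm, fixed point). Follower: sprung steel block 11 mm wide, z = 8 to 39 mm, facing the lip; pushed to +x it stops hard after 15.5 mm; about 3 N at first, 9 N at the stop. From lip to free follower is 66 mm, 81.5 mm when fully back; the 78 mm strip must push it back 12 mm or more.
- rail (a joint): cover rail slide, m: 0 = closed (hard stop), about 0.08 = open, towards the carriage's +x. 2.5 N friction, stays where left. Steel bar 130 mm long, 16 mm wide, z = 48.5 to 54.5 mm, from carriage x = -35 to 95 mm when closed (add the joint value). It passes 2.5 mm above a seated strip and is blocked by one standing proud.
- rail_tab (a point): centre of the rail's black grip tab, a block 26 mm along the rail, 12 mm across, 26 mm high, on top of the rail (z = 54.5 to 80.5 mm); moves with the rail, axes as the carriage's. At x = 45 mm of the carriage when closed.
- short_strip_mid (a point): centre of the short strip, a bystander: four cuvettes, 52 x 12 x 40 mm, otherwise like the long one; too short to be held in the channel. Either strip may be the nearer one.
- bottle: amber bottle, bystander, 60 mm across, 130 mm high; origin under its centre
- beaker: empty glass beaker, bystander, 68 mm across, 90 mm high; origin under its centre
- jar: glass jar with lid, bystander, 64 mm across, 85 mm high; origin under its centre
Mind the look-alikes: they are no part of the job. Of the things like the carriage, leave any that is blue; of the rest the larger one is meant.

How it is judged:
On the way, in this order (a step that is already met when the one before it is completed fails the run):
1. the long strip is seated: down on the channel floor, between lip and follower, and out of the fingers (x of strip_mid in the frame of carriage between -0.0135 and -0.0085 m and y of strip_mid in the frame of carriage between -0.003 and 0.003 m and z of strip_mid in the frame of carriage below 0.0278 m and angle between strip_mid's own z axis and vertical below 0.05 rad and value of joint rail above 0.05 m and contact force between strip and the fingers below 0.2 N), for 0.2 s.
2. the rail is fully closed over the strip (value of joint rail below 0.003 m), for 0.2 s.
At the end, for the whole second after the job is handed in: The long strip is at rest in the channel between follower and lip: its centre within 2.5 mm along and 3 mm across of the seated place, less than 1.8 mm above it, tilted less than 0.05 rad; the rail is within 3 mm of fully closed (x of strip_mid in the frame of carriage between -0.0135 and -0.0085 m and y of strip_mid in the frame of carriage between -0.003 and 0.003 m and z of strip_mid in the frame of carriage below 0.0278 m and angle between strip_mid's own z axis and vertical below 0.05 rad and value of joint rail below 0.003 m and linear speed of strip below 0.02 m/s); the robot touches nothing.
It fails at once if the strip is forced: more than 60 N in all between it and the carriage (channel, lip, follower and rail together) (contact force between strip and carriage above 60 N).
It fails at once if the short strip is moved more than 20 mm (distance of short_strip_mid from where it was at the start of the episode above 0.02 m).
It fails at once if the bottle is moved more than 25 mm (distance of bottle from where it was at the start of the episode above 0.025 m).
It fails at once if the beaker is moved more than 25 mm (distance of beaker from where it was at the start of the episode above 0.025 m).
It fails at once if the jar is moved more than 25 mm (distance of jar from where it was at the start of the episode above 0.025 m).
It also fails if it takes over 61 s, if anything falls off the work surface, if the arm or the gripper's body presses on something with over 40 N, if the wrist force passes 120 N, or if a joint passes its speed limit or range.

## Working session

There is one attempt and no reset: what is moved stays moved. The work goes in short steps, Python scripts to look and compute and a tool call to move; the robot and the scene stay as the last step left them, time stands still between calls to the robot, and variables do not carry over. Pictures are saved under pics/ and viewed, at most 11 in all, crops included, and the job is handed in when it is done.

Besides the shell and the picture viewer there is one more tool, called after ">>>" as name(argument=value, ...) on one line, values as JSON. step_arm: Moves the arm, as the interface text tells. Its arguments: {"type":"object","properties":{"series":{"type":"array"},"gripper":{"type":"number"},"newtons":{"type":"number"}},"required":["series"]}

```bash
mkdir -p pics; cat > h.py <<'E'
import numpy as np, cv2
from workcell import monitor, viewer, job
from scipy.spatial.transform import Rotation as R
def ray(p,px):
    K=p["intrinsics"];T=p["T"]
    d=np.linalg.solve(K,[px[0],px[1],1]);d=np.array([d[0],-d[1],-d[2]])
    return T[:3,3],T[:3,:3]@d
def onz(p,px,z):
    o,d=ray(p,px);return o+d*(z-o[2])/d[2]
def proj(p,X):
    T=p["T"];c=T[:3,:3].T@(np.asarray(X)-T[:3,3]);c=np.array([c[0],-c[1],-c[2]]);u=p["intrinsics"]@c;return u[:2]/u[2]
def save(n,im): cv2.imwrite(f"pics/{n}.png",im[:,:,::-1])
E
python3 - <<'E'
from h import *
np.set_printoptions(precision=4,suppress=True)
a=viewer.read_camera("top");b=viewer.read_camera("scene")
save("tops",np.vstack([a["image"]])); 
save("scene",b["image"])
for n,p in(("top",a),("scene",b)):
    print(n,p.keys(),p["intrinsics"].tolist(),p["T"].round(3).tolist())
    for l in["strip_mid","carriage","seat","lip","follower_free","rail_tab","short_strip_mid","bottle","beaker","jar"]:
        print(l,[(np.round(d["point"]).tolist(),round(d["score"],2)) for d in viewer.spot_point(p,l)[:4]])
print(monitor.read_state())
E
```

```text
top dict_keys(['image', 'intrinsics', 'T', 'shot']) [[370.89864903290675, 0.0, 259.0898897218924], [0.0, 370.89864903290675, 192.33299788519722], [0.0, 0.0, 1.0]] [[0.012, 0.989, -0.149, 0.348], [-1.0, 0.013, 0.01, 0.056], [0.012, 0.148, 0.989, 1.117], [0.0, 0.0, 0.0, 1.0]]
strip_mid []
carriage [([202.0, 192.0], 0.82), ([260.0, 186.0], 0.8)]
seat [([258.0, 193.0], 0.88), ([210.0, 270.0], 0.67), ([198.0, 186.0], 0.62), ([339.0, 116.0], 0.62)]
lip [([260.0, 211.0], 0.73), ([200.0, 197.0], 0.68), ([211.0, 288.0], 0.58)]
follower_free [([262.0, 185.0], 0.98), ([199.0, 186.0], 0.93), ([211.0, 262.0], 0.92), ([258.0, 208.0], 0.61)]
rail_tab [([209.0, 250.0], 0.79), ([256.0, 142.0], 0.58), ([197.0, 175.0], 0.48)]
short_strip_mid [([334.0, 188.0], 0.65)]
bottle [([151.0, 224.0], 0.8)]
beaker [([149.0, 133.0], 0.8)]
jar [([258.0, 191.0], 0.6), ([342.0, 118.0], 0.56)]
scene dict_keys(['image', 'intrinsics', 'T', 'shot']) [[399.39921917231663, 0.0, 260.5711237364003], [0.0, 399.39921917231663, 191.7544601152124], [0.0, 0.0, 1.0]] [[0.773, -0.363, 0.521, 1.048], [0.635, 0.457, -0.623, -0.602], 
[... 432 characters left out ...]

rail_tab [([311.0, 217.0], 0.62), ([244.0, 151.0], 0.61), ([314.0, 178.0], 0.53)]
short_strip_mid [([210.0, 258.0], 0.66), ([381.0, 181.0], 0.55)]
bottle []
beaker [([381.0, 182.0], 0.93)]
jar [([276.0, 324.0], 0.64)]
{'time': 1.1, 'q': array([-1.2959,  0.2639,  1.604 , -0.    ,  1.2737, -0.0369]), 'joint_vel': array([ 0.0015, -0.0011, -0.0003,  0.0012,  0.0024,  0.0016]), 'joint_torque': array([ -0.001 , -51.5086, -36.7731,  -0.0001,   0.0008,  -0.    ]), 'tool_pos': array([ 0.2071, -0.6424,  0.2313]), 'tcp_rot': array([ 3.1035,  0.4879, -0.    ]), 'wrist_force': array([-0.221 , -0.4761, -0.448 ]), 'torque': array([ 0.0159, -0.0182,  0.0147]), 'grip_force': 0.0, 'width': 1.004124718748536}
```

View pics/tops.png

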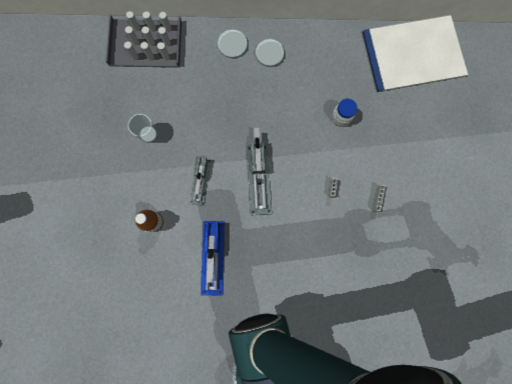

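View pics/scene.png

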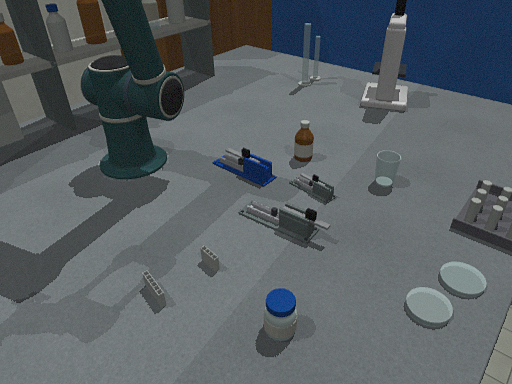

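Top view, three carriages: blue (212,258), small grey (199,180), large grey (259,172). I take the large grey one: it is not blue, and it is larger than the small grey one. Two strips: (334,187) is short with 4 cells, (381,198) is long with 6 cells, so the long one is the target. I'll enlarge to confirm.

```bash
python3 - <<'E'
from h import *
np.set_printoptions(precision=4,suppress=True)
a=viewer.read_camera("top")
im=a["image"]
c1=cv2.resize(im[115:225,185:285],None,fx=5,fy=5,interpolation=cv2.INTER_CUBIC)
c2=cv2.resize(im[170:225,320:395],None,fx=4,fy=4,interpolation=cv2.INTER_CUBIC)
o=np.zeros((550,800,3),np.uint8);o[:550,:500]=c1;o[:220,500:800]=c2
save("crop",o)
for px,z in[((381,198),.04),((334,187),.04),((260,211),.01),((257,142),.08),((260,193),.025),((343,118),0),((151,224),0),((149,133),0)]:print(px,onz(a,px,z))
E
```

```text
(381, 198) [ 0.4978 -0.3136  0.04  ]
(334, 187) [ 0.5287 -0.1757  0.04  ]
(260, 211) [0.4578 0.0414 0.01  ]
(257, 142) [0.6506 0.0533 0.08  ]
(260, 193) [0.5101 0.0422 0.025 ]
(343, 118) [ 0.756  -0.2167  0.    ]
(151, 224) [0.4155 0.3675 0.    ]
(149, 133) [0.6977 0.3892 0.    ]
```

View pics/crop.png

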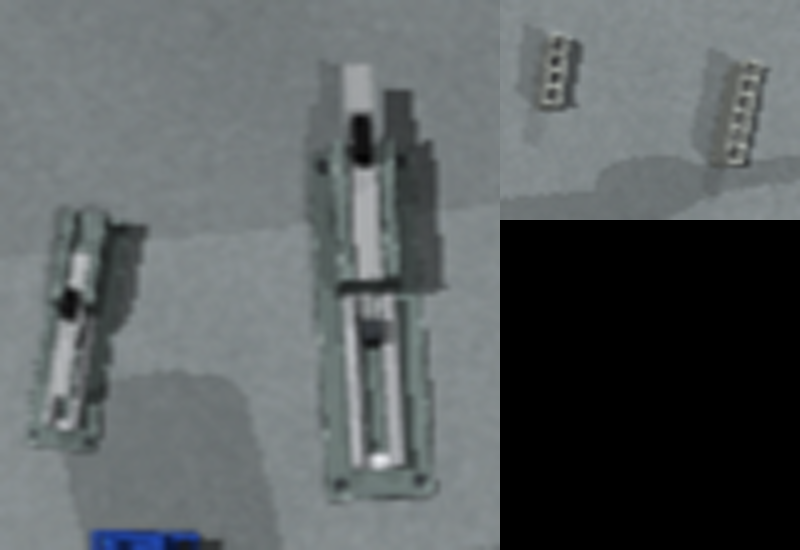

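```bash
cat >> h.py <<'E'
def go(x,y,z,yaw_deg):
    "shift+turn, in tool axes, to TCP at x,y,z with tool x at yaw (vertical tool)"
    s=monitor.read_state();M=R.from_rotvec(s["tcp_rot"]).as_matrix()
    cur=np.degrees(np.arctan2(M[1,0],M[0,0]))
    t=-((yaw_deg-cur+90)%180-90)
    d=M.T@(np.array([x,y,z])-s["tool_pos"])
    print("shift",d.round(4),"turn",round(float(np.radians(t)),4),"| cur yaw",round(float(cur),2),"pos",s["tool_pos"].round(4),"t",s["time"])
def wrist():
    s=monitor.read_state();p=viewer.read_camera("wrist")
    M=np.eye(4);M[:3,:3]=R.from_rotvec(s["tcp_rot"]).as_matrix();M[:3,3]=s["tool_pos"]
    p["T"]=M@p["hand_eye"];p["M"]=M;return p
E
python3 - <<'E'
from h import *
np.set_printoptions(precision=4,suppress=True)
p=wrist();print(p["hand_eye"],p["intrinsics"])
go(.498,-.314,.22,-11)
E
```

```text
[[ 0.0002  0.9504  0.3112  0.0798]
 [ 1.     -0.0001 -0.0003 -0.0004]
 [-0.0003  0.3112 -0.9504 -0.1421]
 [ 0.      0.      0.      1.    ]] [[282.7569   0.     257.2884]
 [  0.     282.7569 192.1087]
 [  0.       0.       1.    ]]
shift [ 0.3777 -0.2234  0.0113] turn 0.5037 | cur yaw 17.86 pos [ 0.2071 -0.6424  0.2313] t 1.2
```

>>> step_arm(series=[0.05, -0.03, 0, 0.06, 0.1, -0.06, 0, 0.13, 0.15, -0.09, 0, 0.2, 0.2, -0.12, 0, 0.28, 0.26, -0.15, 0.01, 0.36, 0.32, -0.19, 0.03, 0.44, 0.378, -0.223, 0.06, 0.504, 0.378, -0.223, 0.07, 0.504], gripper=1, newtons=40)

```text
time: 2.2
tool_pos: [0.5002, -0.3117, 0.1608]
tcp_rot: [-3.127, 0.298, -0.001]
wrist_force: [0.7, -0.1, -0.1]
width: 1.001
grip_force: 0.0
```

>>> step_arm(series=[0, 0, 0, 0])

```text
time: 2.33
tool_pos: [0.4983, -0.3117, 0.1591]
tcp_rot: [-3.125, 0.296, 0.006]
wrist_force: [-0.0, -0.7, 0.8]
width: 1.0
grip_force: 0.0
```

```bash
python3 - <<'E'
from h import *
np.set_printoptions(precision=4,suppress=True)
p=wrist();save("w1",p["image"])
for l in["strip_mid","short_strip_mid"]:
  for d in viewer.spot_point(p,l)[:3]:print(l,np.round(d["point"],1),d["score"],onz(p,d["point"],.02))
# top-face segmentation: bright
g=cv2.cvtColor(p["image"],cv2.COLOR_RGB2GRAY);
go(.498,-.314,.15,-11)
E
```

```text
strip_mid [254.3 176.4] 0.6 [ 0.5029 -0.3089  0.02  ]
short_strip_mid [118.5 174.6] 0.97 [ 0.5308 -0.1724  0.02  ]
shift [-0.0007 -0.001   0.0121] turn -0.0004 | cur yaw -11.02 pos [ 0.4985 -0.3151  0.1621] t 2.475
```

View pics/w1.png

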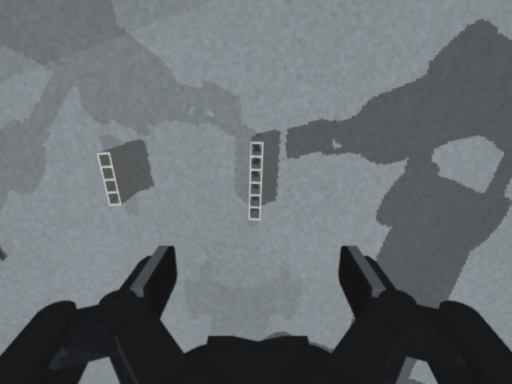

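The wrist view shows the long strip (six cells) at (255,181) and the short one (four cells) at (109,180). Next I fit the long strip's top face.

```bash
cat >> h.py <<'E'
def top_rect(p,box,z,thr=185):
    x0,y0,x1,y1=box;f=4
    g=cv2.resize(p["image"][y0:y1,x0:x1].min(2),None,fx=f,fy=f,interpolation=cv2.INTER_LINEAR)
    m=(g>thr).astype(np.uint8);ys,xs=np.nonzero(m)
    px=np.c_[(xs+.5)/f-.5+x0,(ys+.5)/f-.5+y0]
    W=np.array([onz(p,q,z)[:2] for q in px[::3]])
    (c,(w,h),an)=cv2.minAreaRect((W*1000).astype(np.float32))
    if w<h: an+=90
    an=(an+90)%180-90
    return np.array(c)/1000,sorted((w,h)),an
E
python3 - <<'E'
from h import *
for i in range(2):
    p=wrist();print(p["image"][135:225,240:270].min(2).max(), np.median(p["image"][230:240,240:270]))
    for thr in(150,165,180,200):print(thr,top_rect(p,(238,130,275,230),.04,thr),p["M"][:3,3])
E
```

```text
193 140.0
150 (array([ 0.50187479, -0.30959174]), [13.019338607788086, 78.40865325927734], -12.059974670410156) [ 0.49847274 -0.3151407   0.16212472]
165 (array([ 0.50213803, -0.30980948]), [11.81745719909668, 77.29065704345703], -12.650177001953125) [ 0.49847274 -0.3151407   0.16212472]
180 (array([ 0.50823419, -0.31110648]), [10.86910343170166, 63.57834243774414], -12.46728515625) [ 0.49847274 -0.3151407   0.16212472]Traceback (most recent call last):
  File "<stdin>", line 4, in <module>
  File "h.py", line 30, in top_rect
    (c,(w,h),an)=cv2.minAreaRect((W*1000).astype(np.float32))
                 ~~~~~~~~~~~~~~~^^^^^^^^^^^^^^^^^^^^^^^^^^^^^
cv2.error: OpenCV(4.12.0) /io/opencv/modules/imgproc/src/convhull.cpp:143: error: (-215:Assertion failed) total >= 0 && (depth == CV_32F || depth == CV_32S) in function 'convexHull'
```

```bash
python3 - <<'E'
from h import *
np.set_printoptions(precision=4,suppress=True)
for i in range(4):
    p=wrist();s=monitor.read_state();print(s["tool_pos"],s["q"],s["joint_vel"].round(3));r=top_rect(p,(238,130,275,230),.04,160);print(r)
print(s["wrist_force"]);go(.502,-.3097,.15,-12.5)
E
```

```text
[ 0.4984 -0.3157  0.1626] [-0.6067  0.1558  1.8646 -0.0003  1.1191  1.1579] [-0.002 -0.004  0.001  0.003 -0.002  0.002]
(array([ 0.5019, -0.3098]), [12.164165496826172, 77.99481201171875], -12.477424621582031)
[ 0.4984 -0.3157  0.1625] [-0.6067  0.1558  1.8648 -0.0002  1.1191  1.158 ] [ 0.     0.001  0.006  0.002 -0.    -0.001]
(array([ 0.5021, -0.3098]), [12.198864936828613, 77.73995208740234], -12.549468994140625)
[ 0.4983 -0.3156  0.1624] [-0.6067  0.1558  1.865  -0.0001  1.119   1.158 ] [ 0.002  0.003  0.003 -0.    -0.001  0.   ]
(array([ 0.5019, -0.3099]), [12.200786590576172, 77.48896789550781], -12.740531921386719)
[ 0.4983 -0.3154  0.1622] [-0.6065  0.156   1.8652 -0.0001  1.119   1.1581] [ 0.004  0.002  0.003  0.001 -0.001 -0.   ]
(array([ 0.5022, -0.3097]), [12.142410278320312, 77.72484588623047], -12.275100708007812)
[0.0058 0.2016 0.3283]
shift [ 0.0025 -0.0063  0.0122] turn 0.0245 | cur yaw -11.1 pos [ 0.4983 -0.3154  0.1622] t 2.725
```

```bash
python3 - <<'E'
from h import *
np.set_printoptions(precision=4,suppress=True)
p=wrist();s=monitor.read_state();print(s["tcp_rot"],R.from_rotvec(s["tcp_rot"]).as_matrix()[:,2],s["time"])
print(proj(p,[.502,-.3098,.04]),proj(p,[*s["tool_pos"][:2],.04]))
E
```

```text
[ 3.1262 -0.3035  0.0017] [ 0.001  -0.0007 -1.    ] 2.775
[251.0857 183.0086] [257.2746 185.5783]
```

>>> step_arm(series=[0.002, -0.004, 0.04, 0.024, 0.002, -0.004, 0.08, 0.024, 0.002, -0.004, 0.1, 0.024, 0.002, -0.004, 0.1, 0.024])

```text
time: 3.28
tool_pos: [0.4999, -0.3101, 0.0597]
tcp_rot: [-3.122, 0.339, 0.005]
wrist_force: [-0.6, 1.1, -0.4]
width: 1.002
grip_force: 0.0
```

```bash
python3 - <<'E'
from h import *
np.set_printoptions(precision=4,suppress=True)
for i in range(3):
    p=wrist();s=monitor.read_state();print(s["tool_pos"],s["tcp_rot"],R.from_rotvec(s["tcp_rot"]).as_matrix()[:,2],s["time"])
save("w2",p["image"])
print([d["point"] for d in viewer.spot_point(p,"strip_mid")])
go(.502,-.3098,.021,-12.5)
E
```

```text
[ 0.5011 -0.3109  0.0613] [-3.1229  0.3395  0.0007] [-0.0004  0.0003 -1.    ] 3.325
[ 0.502  -0.3114  0.0625] [ 3.1224 -0.3393  0.0024] [ 0.0014 -0.001  -1.    ] 3.375
[ 0.5025 -0.3117  0.0631] [ 3.1218 -0.339   0.0043] [ 0.0026 -0.0018 -1.    ] 3.425
[[251.5, 218.4]]
shift [-0.0011 -0.0018  0.0423] turn 0.0018 | cur yaw -12.4 pos [ 0.5026 -0.3118  0.0633] t 3.475
```

View pics/w2.png

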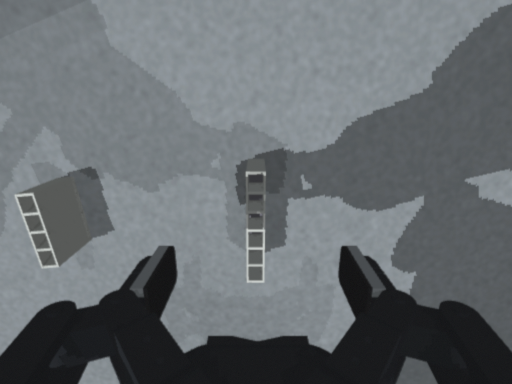

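The strip stands upright between the open fingers, centre (255,228), aligned with the tool. I go down and grip it.

>>> step_arm(series=[-0.001, -0.001, 0.02, 0.002, -0.001, -0.001, 0.042, 0.002, -0.001, -0.001, 0.042, 0.002])

```text
time: 3.85
tool_pos: [0.4984, -0.3081, 0.0168]
tcp_rot: [-3.121, 0.342, 0.007]
wrist_force: [-0.3, 0.8, -0.9]
width: 1.0
grip_force: 0.0
```

>>> step_arm(series=[0, 0, 0, 0, 0, 0, 0, 0, 0, 0, 0, 0, 0, 0, 0, 0, 0, 0, 0, 0, 0, 0, 0, 0, 0, 0, 0, 0, 0, 0, 0, 0], gripper=0, newtons=50)

```text
time: 4.85
tool_pos: [0.5009, -0.3099, 0.02]
tcp_rot: [3.122, -0.342, 0.002]
wrist_force: [-0.5, -0.6, 5.4]
width: 0.13
grip_force: 51.3
```

>>> step_arm(series=[0, 0, -0.05, 0, 0, 0, -0.1, 0, -0.02, -0.04, -0.13, -0.04, -0.045, -0.09, -0.14, -0.08, -0.075, -0.145, -0.14, -0.12, -0.1, -0.2, -0.14, -0.17, -0.13, -0.25, -0.14, -0.22, -0.155, -0.295, -0.14, -0.26])

```text
time: 5.85
tool_pos: [0.4112, 0.0138, 0.1585]
tcp_rot: [-3.141, -0.068, 0.002]
wrist_force: [1.2, 0.4, -0.2]
width: 0.128
grip_force: 50.6
```

>>> step_arm(series=[-0.002, -0.027, 0, -0.019, -0.002, -0.027, 0, -0.019, -0.002, -0.027, 0, -0.019, -0.002, -0.027, 0, -0.019])

```text
time: 6.35
tool_pos: [0.4099, 0.038, 0.1591]
tcp_rot: [3.14, 0.093, -0.001]
wrist_force: [0.1, -0.0, -0.7]
width: 0.127
grip_force: 50.6
```

```bash
python3 - <<'E'
from h import *
np.set_printoptions(precision=4,suppress=True)
for i in range(3):
    p=wrist();s=monitor.read_state();print(s["tool_pos"],s["tcp_rot"],s["wrist_force"],s["width"])
im=p["image"].copy();np.save("w3.npy",p["image"]);
o=cv2.resize(im,(800,600),interpolation=cv2.INTER_CUBIC)
save("w3",o)
for l,z in[("carriage",0),("seat",.026),("lip",.012),("follower_free",.0235),("rail_tab",.0675)]:
    print(l,[(np.round(d["point"],1).tolist(),round(d["score"],2),onz(p,d["point"],z).round(4).tolist()) for d in viewer.spot_point(p,l)[:3]])
E
```

```text
[0.4099 0.038  0.1591] [ 3.14    0.0927 -0.0007] [-1.1861  0.3656 -0.0193] 0.12721554135876775
[0.41   0.0381 0.1592] [ 3.1401  0.0927 -0.0005] [-0.3544 -0.799  -1.2951] 0.12780433949761885
[0.4099 0.0381 0.1592] [ 3.1401  0.0929 -0.0005] [ 0.4444 -0.0597 -0.1907] 0.12775922280405463
carriage [([254.6, 60.9], 0.93, [0.525, 0.0478, 0.0]), ([63.6, 46.4], 0.82, [0.5268, 0.2313, 0.0]), ([133.3, 267.2], 0.61, [0.2852, 0.1834, 0.0])]
seat [([128.7, 287.3], 0.81, [0.2757, 0.1787, 0.026]), ([251.5, 73.8], 0.8, [0.5111, 0.0496, 0.026])]
lip [([254.9, 112.0], 0.96, [0.4777, 0.0447, 0.012]), ([133.2, 305.5], 0.73, [0.2383, 0.1822, 0.012]), ([62.6, 80.0], 0.71, [0.4961, 0.2292, 0.012])]
follower_free [([254.0, 37.0], 0.76, [0.5413, 0.049, 0.0235]), ([56.2, 26.4], 0.59, [0.5393, 0.2206, 0.0235]), ([122.6, 265.9], 0.55, [0.3021, 0.1844, 0.0235])]
rail_tab [([100.8, 264.5], 0.76, [0.3321, 0.1826, 0.0675])]
```

View pics/w3.png

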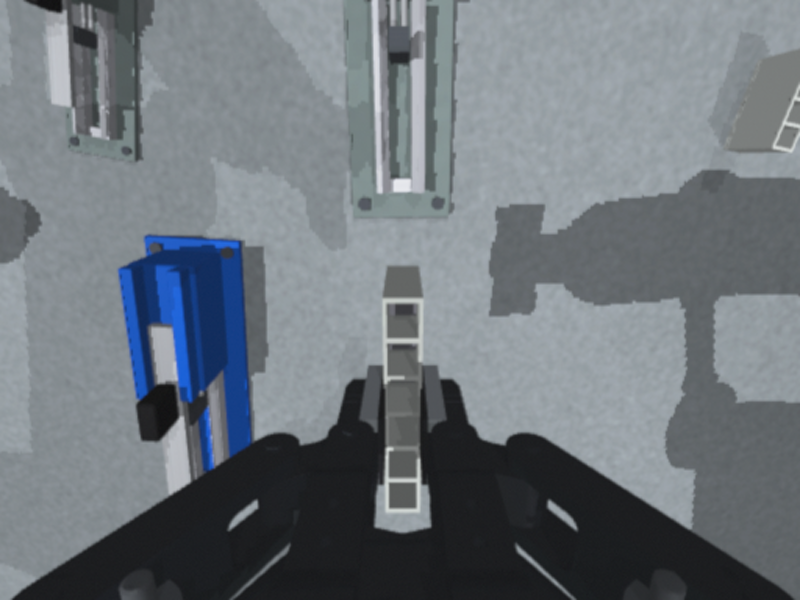

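The view shows the target carriage at top centre, with its lip near (402,186) in the 800-px picture and the follower at (400,42). The strip is in hand, aligned at column 403. I'll measure the edges.

```bash
python3 - <<'E'
from h import *
np.set_printoptions(precision=4,suppress=True)
p=wrist();g=cv2.cvtColor(p["image"],cv2.COLOR_RGB2GRAY).astype(int)
print("lip col",list(zip(range(106,146),g[106:146,254:261].mean(1).round().astype(int))))
for r in (60,90,105):print("row",r,list(zip(range(218,296,1),g[r-3:r+4,218:296].mean(0).round().astype(int))))
print("strip rows",g[183:198,252:262].mean(1).round(),g[318:334,252:262].mean(1).round())
for r in(194,322):print("strip cols",r,g[r-2:r+3,240:275].mean(0).round())
q=dict(p);q["T"]=p["hand_eye"]
for px in[(257.5,190.5),(257.5,327)]:print(px,onz(q,px,-.020))
E
```

```text
lip col [(106, np.int64(122)), (107, np.int64(123)), (108, np.int64(123)), (109, np.int64(122)), (110, np.int64(122)), (111, np.int64(121)), (112, np.int64(118)), (113, np.int64(127)), (114, np.int64(185)), (115, np.int64(228)), (116, np.int64(232)), (117, np.int64(231)), (118, np.int64(230)), (119, np.int64(230)), (120, np.int64(232)), (121, np.int64(231)), (122, np.int64(212)), (123, np.int64(154)), (124, np.int64(137)), (125, np.int64(139)), (126, np.int64(142)), (127, np.int64(142)), (128, np.int64(144)), (129, np.int64(144)), (130, np.int64(144)), (131, np.int64(143)), (132, np.int64(143)), (133, np.int64(143)), (134, np.int64(143)), (135, np.int64(143)), (136, np.int64(143)), (137, np.int64(143)), (138, np.int64(134)), (139, np.int64(131)), (140, np.int64(143)), (141, np.int64(149)), (142, np.int64(154)), (143, np.int64(155)), (144, np.int64(156)), (145, np.int64(157))]
row 60 [(218, np.int64(160)), (219, np.int64(160)), (220, np.int64(157)), (221, np.int64(152)), (222, np.int64(134)), (223, np.int64(123)), (224, np.int64(139)), (225, np.int64(141)), (226, np.int64(140)), (227,
[... 4873 characters left out ...]
 np.int64(161)), (294, np.int64(161)), (295, np.int64(160))]
strip rows [101. 101. 101. 101. 101. 101. 106. 142. 185. 199. 177. 118.  68.  60.
  60.] [ 90.  91.  90.  91.  90.  90. 100. 158. 207. 202. 178. 160. 158. 158.
 159. 158.]
strip cols 194 [160. 161. 160. 162. 174. 200. 195. 167. 144. 142. 127. 124. 125. 124.
 124. 125. 125. 124. 124. 124. 124. 124. 124. 124. 125. 129. 143. 166.
 186. 200. 195. 173. 165. 165. 164.]
strip cols 322 [ 99. 155. 160. 161. 163. 165. 183. 208. 190. 111.  93.  92.  92.  93.
  92.  92.  93.  92.  93.  92.  93.  93.  92.  93.  93. 100. 146. 206.
 202. 170. 159. 157. 157. 155. 139.]
(257.5, 190.5) [ 0.0405 -0.0002 -0.02  ]
(257.5, 327) [-0.0367 -0.0002 -0.02  ]
```

```bash
python3 - <<'E'
from h import *
np.set_printoptions(precision=5,suppress=True)
p=wrist();M=p["M"];print(M[:3,3],np.degrees(np.arctan2(M[1,0],M[0,0])))
a=[onz(p,q,.022) for q in[(256.2,60),(256.5,90),(256.7,105)]];print(a)
d=a[0]-a[2];print("yaw",np.degrees(np.arctan2(d[1],d[0])))
i=onz(p,(257,113.9),.012);o=onz(p,(257,122.8),.012);print("lip in/out",i,o)
for r,z in((138.3,.006),(139.8,0.)):print("plate end",onz(p,(257,r),z))
for r in(60,90,105): print("wall w",np.linalg.norm(onz(p,(240.4,r),.022)-onz(p,(272.4,r),.022)))
# strip bottom mid in tool
q=dict(p);q["T"]=p["hand_eye"];print(onz(q,(257.6,194),-.02),onz(q,(257.4,322),-.02))
g=cv2.cvtColor(p["image"],cv2.COLOR_RGB2GRAY).astype(int);print(g[116:121,245:270].mean(0).round())
print(g[5:45,254:259].mean(1).round())
E
```

```text
[0.40984 0.03879 0.15927] 3.4661202091826198
[array([0.52309, 0.04696, 0.022  ]), array([0.4977 , 0.04517, 0.022  ]), array([0.48441, 0.04418, 0.022  ])]
yaw 4.105327213418036
lip in/out [0.47587 0.04339 0.012  ] [0.46733 0.04288 0.012  ]
plate end [0.45128 0.04191 0.006  ]
plate end [0.44894 0.04177 0.     ]
wall w 0.02884870469117875
wall w 0.02974487066994935
wall w 0.030214162178568777
[ 0.03881 -0.00019 -0.02   ] [-0.03335 -0.00026 -0.02   ]
[188. 149. 142. 143. 151. 164. 158. 185. 228. 231. 231. 231. 231. 231.
 231. 231. 230. 226. 208. 195. 192. 191. 192. 190. 188.]
[134. 133. 132. 133. 132. 131. 129. 126. 124. 123. 122. 111.  92.  89.
  90.  90.  89.  90.  90.  89.  89.  89.  89.  89.  88.  87.  86.  78.
  60.  42.  40.  39.  40.  41.  44.  66.  97. 114. 117. 117.]
```

```bash
python3 - <<'E'
from h import *
go(.4981,.0452,.06,4.0)
E
```

```text
shift [ 0.0885 -0.001   0.0993] turn -0.0092 | cur yaw 3.48 pos [0.4098 0.0389 0.1593] t 6.85
```

>>> step_arm(series=[0.04, -0.001, 0.01, -0.009, 0.075, -0.001, 0.04, -0.009, 0.0885, -0.001, 0.08, -0.009, 0.0885, -0.001, 0.099, -0.009, 0.0885, -0.001, 0.099, -0.009, 0.0885, -0.001, 0.099, -0.009, 0.0885, -0.001, 0.099, -0.009])

```text
time: 7.72
tool_pos: [0.4992, 0.0454, 0.0618]
tcp_rot: [-3.14, -0.11, -0.004]
wrist_force: [-0.0, 0.3, -1.4]
width: 0.128
grip_force: 50.6
```

```bash
python3 - <<'E'
from h import *
np.set_printoptions(precision=4,suppress=True)
p=wrist();save("w4",cv2.resize(p["image"][:,96:416],(800,600) if 0 else (640,768))[0:600])
go(.4981,.0452,.034,4.0)
for l,z in[("seat",.026),("lip",.012),("follower_free",.0235)]:
    print(l,[(np.round(d["point"],1).tolist(),round(d["score"],2),onz(p,d["point"],z).round(4).tolist()) for d in viewer.spot_point(p,l)[:2]])
E
```

```text
shift [-0.0011  0.0001  0.0277] turn 0.0 | cur yaw 4.0 pos [0.4991 0.0454 0.0617] t 7.775
seat [([251.4, 201.6], 0.55, [0.5137, 0.0507, 0.026])]
lip [([4.9, 200.6], 0.71, [0.497, 0.2279, 0.012])]
follower_free [([259.2, 161.4], 0.73, [0.5408, 0.0474, 0.0235])]
```

View pics/w4.png

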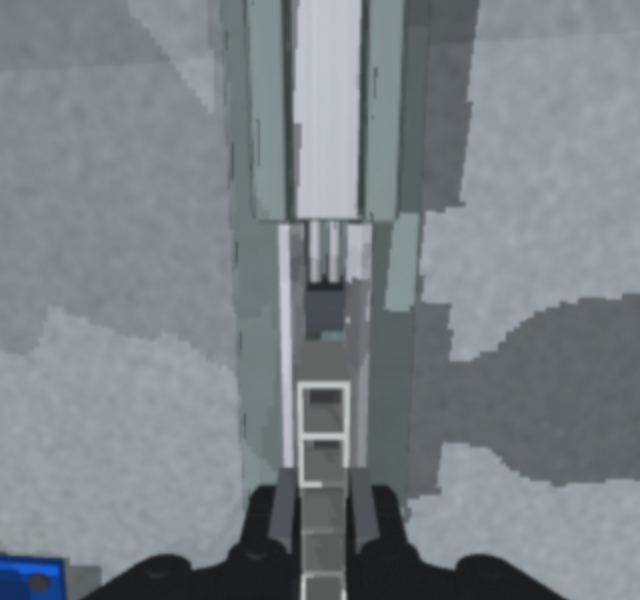

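The strip (front end at column 323, crop row 382) hangs centred over the channel just in front of the follower (326,310). The channel axis lies slightly to the right. I go down with a small correction.

>>> step_arm(series=[0, 0.0006, 0.012, 0.006, 0, 0.0006, 0.022, 0.006, 0, 0.0006, 0.022, 0.006, 0, 0.0006, 0.022, 0.006])

```text
time: 8.43
tool_pos: [0.4979, 0.0447, 0.0379]
tcp_rot: [-3.14, -0.1, 0.001]
wrist_force: [0.0, 0.1, -0.6]
width: 0.129
grip_force: 50.6
```

>>> step_arm(series=[0, 0, 0.002, 0, 0, 0, 0.004, 0, 0, 0, 0.004, 0, 0, 0, 0.004, 0])

```text
time: 8.93
tool_pos: [0.4982, 0.0447, 0.0344]
tcp_rot: [3.14, 0.1, 0.0]
wrist_force: [-0.0, -0.1, -0.3]
width: 0.13
grip_force: 50.6
```

```bash
python3 - <<'E'
from h import *
np.set_printoptions(precision=4,suppress=True)
for i in range(3):
    p=wrist();s=monitor.read_state();print(s["tool_pos"],s["tcp_rot"],s["wrist_force"],s["torque"])
go(.4981,.0452,.034,4.0)
E
```

```text
[0.4982 0.0447 0.0344] [-3.14   -0.1002 -0.0003] [-0.5284  0.2538 -0.7717] [-0.0146 -0.0006 -0.0641]
[0.4982 0.0447 0.0344] [3.14   0.1002 0.0003] [0.6228 0.5289 0.1693] [ 0.0154 -0.0099 -0.0467]
[0.4982 0.0447 0.0344] [-3.14   -0.1002 -0.0004] [ 1.0237  0.0346 -0.8751] [-0.0301  0.0582 -0.0234]
shift [-0.0001 -0.0005  0.0004] turn -0.006 | cur yaw 3.66 pos [0.4982 0.0447 0.0344] t 9.075
```

>>> step_arm(series=[0.003, 0, 0, 0, 0.006, 0, 0, 0, 0.009, 0, 0, 0, 0.012, 0, 0, 0, 0.012, 0, 0, 0, 0.012, 0, 0, 0])

```text
time: 9.82
tool_pos: [0.5086, 0.0454, 0.0338]
tcp_rot: [3.14, 0.1, -0.006]
wrist_force: [-6.7, -0.7, 2.4]
width: 0.129
grip_force: 51.1
```

>>> step_arm(series=[0.002, 0, 0, 0, 0.004, 0, 0, 0, 0.004, 0, 0, 0, 0.004, 0, 0, 0])

```text
time: 10.32
tool_pos: [0.5119, 0.0457, 0.0336]
tcp_rot: [3.14, 0.1, -0.008]
wrist_force: [-7.5, -1.3, 4.5]
width: 0.122
grip_force: 51.2
```

```bash
python3 - <<'E'
from h import *
np.set_printoptions(precision=4,suppress=True)
F=[]
for i in range(6):
    p=wrist();s=monitor.read_state();F.append(s["wrist_force"])
print(np.mean(F,0),s["tool_pos"],s["tcp_rot"],s["time"])
c=p["image"][90:390,106:406];np.save("w5.npy",c);save("w5",cv2.resize(c,(600,600),interpolation=cv2.INTER_CUBIC))
E
```

```text
[-7.9179 -0.1711  4.0868] [0.5119 0.0457 0.0337] [ 3.1399  0.1003 -0.0075] 10.625
```

View pics/w5.png

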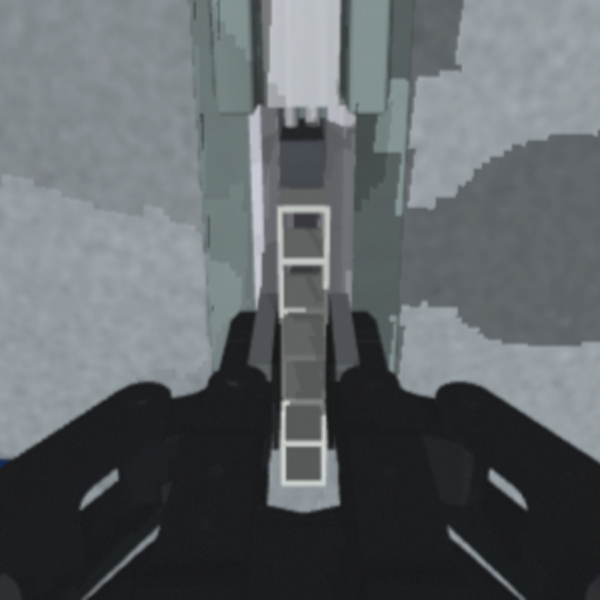

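Follower pushed back, strip in the channel (crop cols 280–328, front at row 207). The contact force is about 8 N. The strip may have shifted in the grip, so I'll measure it.

```bash
python3 - <<'E'
from h import *
np.set_printoptions(precision=4,suppress=True)
p=wrist();a=np.load("w3.npy");b=p["image"]
q=dict(p);q["T"]=p["hand_eye"]
def edges(im):
    g=cv2.cvtColor(im,cv2.COLOR_RGB2GRAY).astype(float)
    pr=g[:,252:262].mean(1)
    f=185+np.argmax(pr[185:205]);r=318+np.argmax(pr[318:340])
    w=[pr[k-1:k+2]@np.arange(k-1,k+2)/pr[k-1:k+2].sum() for k in(f,r)]
    out=[]
    for k in(f+4,r-5):
        c=g[k-2:k+3].mean(0);l=240+np.argmax(c[240:252]);m=262+np.argmax(c[262:276]);out.append((l,m))
    return w,out,pr[185:205].round(),pr[318:340].round()
for im in(a,b):
    w,o,u,v=edges(im);print(w,o);print(u,v)
    print([onz(q,(257.4,x),-.02)[0].round(4) for x in w])
# match crop shifts, front and rear ends
for box in((186,236,30,36),(312,242,25,30)):
    y,x,h,wd=box;t=a[y:y+h,x:x+wd];R_=cv2.matchTemplate(b[y-12:y+h+12,x-6:x+wd+6],t,cv2.TM_CCOEFF_NORMED);print(cv2.minMaxLoc(R_))
# follower face row
g=cv2.cvtColor(b,cv2.COLOR_RGB2GRAY).astype(int);print(g[140:195,254:262].mean(1).round())
s=monitor.read_state();print(s["tool_pos"])
E
```

```text
[np.float64(191.98647446164802), np.float64(326.07697740112997)] [(np.int64(245), np.int64(269)), (np.int64(247), np.int64(267))]
[101. 101. 101. 101. 106. 142. 185. 199. 178. 120.  72.  64.  64.  64.
  64.  65.  74.  86.  91.  95.] [ 90.  90.  90.  90.  91.  91. 100. 158. 207. 202. 178. 160. 158. 158.
 159. 158. 157. 158. 159. 160. 161. 155.]
[np.float64(0.0398), np.float64(-0.0361)]
[np.float64(191.98577161619846), np.float64(326.07290533188245)] [(np.int64(245), np.int64(269)), (np.int64(247), np.int64(267))]
[ 98.  98.  99.  99. 103. 138. 181. 194. 173. 117.  70.  63.  62.  63.
  62.  64.  72.  87.  95.  96.] [ 88.  88.  88.  89.  88.  88.  98. 155. 202. 195. 167. 148. 147. 147.
 146. 146. 146. 147. 148. 149. 149. 143.]
[np.float64(0.0398), np.float64(-0.0361)]
(-0.13259685039520264, 0.8446151614189148, (11, 17), (6, 12))
(-0.4103083610534668, 0.9929593205451965, (0, 24), (6, 12))
[187. 180. 159. 135. 130. 131. 130. 122. 106.  89.  69.  58.  44.  38.
  37.  38.  37.  39.  49.  64.  73.  74.  75.  76.  76.  75.  75.  76.
  76.  75.  74.  74.  74.  74.  75.  75.  74.  73.  72.  72.  72.  74.
  85.  97.  99.  98.  98.  99.  99. 103. 138. 181. 194. 172. 115.]
[0.5119 0.0457 0.0336]
```

>>> step_arm(series=[0.0015, 0, 0, 0, 0.003, 0, 0, 0, 0.003, 0, 0, 0, 0.003, 0, 0, 0])

```text
time: 11.18
tool_pos: [0.5144, 0.0458, 0.0335]
tcp_rot: [3.14, 0.1, -0.009]
wrist_force: [-9.2, -0.4, 5.5]
width: 0.131
grip_force: 51.3
```

```bash
cat >> h.py <<'E'
def avg(n=5):
    F=[];P=[];T=[]
    for i in range(n):
        p=wrist();s=monitor.read_state();F.append(s["wrist_force"]);P.append(s["tool_pos"]);T.append(s["torque"])
    np.set_printoptions(precision=4,suppress=True)
    P=np.mean(P,0);e=np.array([np.cos(np.radians(4)),np.sin(np.radians(4))])
    print("F",np.mean(F,0).round(2),"M",np.mean(T,0).round(3),"P",P,s["tcp_rot"],"c",((P[:2]-[.5258,.0471])@e+.0018).round(4),"t",s["time"]);return p
E
python3 -c "
from h import *
avg()"
```

```text
F [-8.36 -0.67  4.81] M [-0.101  1.29   0.015] P [0.5145 0.0458 0.0335] [ 3.1399  0.1003 -0.009 ] c -0.0096 t 11.425
```

>>> step_arm(series=[0, 0, 0.001, 0, 0, 0, 0.002, 0, 0, 0, 0.003, 0, 0, 0, 0.003, 0])

```text
time: 11.92
tool_pos: [0.5143, 0.0458, 0.0304]
tcp_rot: [3.14, 0.1, -0.009]
wrist_force: [-8.6, -0.0, 3.8]
width: 0.126
grip_force: 51.3
```

```bash
python3 -c "
from h import *
avg()"
```

```text
F [-8.51 -0.57  4.53] M [-0.098  1.27   0.018] P [0.5143 0.0458 0.0304] [ 3.1399  0.1005 -0.0094] c -0.0098 t 12.175
```

>>> step_arm(series=[0, 0, 0.0015, 0, 0, 0, 0.003, 0, 0, 0, 0.004, 0, 0, 0, 0.005, 0, 0, 0, 0.005, 0, 0, 0, 0.005, 0])

```text
time: 12.92
tool_pos: [0.5144, 0.0458, 0.026]
tcp_rot: [3.14, 0.1, -0.009]
wrist_force: [-10.8, -0.8, 9.4]
width: 0.125
grip_force: 52.0
```

```bash
python3 -c "
from h import *
avg()"
```

```text
F [-10.79  -0.83   9.06] M [-0.091  1.502  0.041] P [0.5143 0.0458 0.026 ] [ 3.1399  0.1004 -0.0094] c -0.0097 t 13.175
```

>>> step_arm(series=[0, 0, 0, 0, 0, 0, 0, 0, 0, 0, 0, 0, 0, 0, 0, 0], gripper=0.5)

```text
time: 13.68
tool_pos: [0.5175, 0.046, 0.0264]
tcp_rot: [-3.14, -0.1, -0.001]
wrist_force: [0.3, 0.5, 0.8]
width: 0.501
grip_force: 0.0
```

>>> step_arm(series=[0, 0, -0.03, 0, 0, 0, -0.06, 0, 0, 0, -0.06, 0, 0, 0, -0.06, 0])

```text
time: 14.18
tool_pos: [0.5167, 0.0459, 0.0858]
tcp_rot: [-3.14, -0.1, 0.001]
wrist_force: [-0.5, 0.5, 0.3]
width: 0.503
grip_force: 0.0
```

```bash
python3 -c "
from h import *
p=avg(2);c=p['image'][60:384,86:426];save('w6',cv2.resize(c,None,fx=1.8,fy=1.8,interpolation=cv2.INTER_CUBIC))"
```

```text
F [-0.01  0.07  0.35] M [ 0.016  0.005 -0.041] P [0.516  0.0459 0.0851] [ 3.14    0.1003 -0.0039] c -0.008 t 14.275
```

View pics/w6.png

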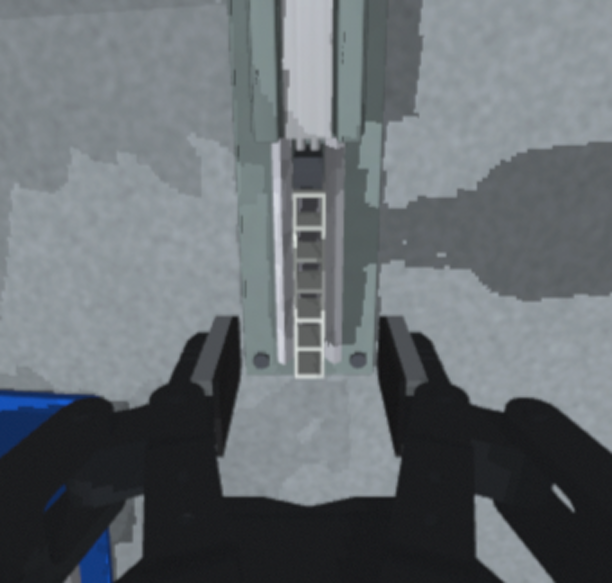

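The strip (308, rows 193–377) lies in the channel between follower and lip. Now I press it down with closed fingers.

>>> step_arm(series=[-0.001, 0, 0, 0, -0.001, 0, 0.01, 0, -0.001, 0, 0.02, 0, -0.001, 0, 0.03, 0, -0.001, 0, 0.032, 0, -0.001, 0, 0.034, 0, -0.001, 0, 0.034, 0], gripper=0, newtons=20)

```text
time: 15.15
tool_pos: [0.5163, 0.0459, 0.0524]
tcp_rot: [-3.14, -0.1, -0.0]
wrist_force: [0.1, -0.8, -0.8]
width: 0.001
grip_force: 0.0
```

>>> step_arm(series=[0, 0, 0.002, 0, 0, 0, 0.004, 0, 0, 0, 0.006, 0, 0, 0, 0.007, 0, 0, 0, 0.007, 0])

```text
time: 15.78
tool_pos: [0.5161, 0.0459, 0.046]
tcp_rot: [3.14, 0.1, -0.001]
wrist_force: [-2.1, -0.2, 5.6]
width: 0.002
grip_force: 3.2
```

>>> step_arm(series=[0, 0, 0.001, 0, 0, 0, 0.002, 0, 0, 0, 0.003, 0, 0, 0, 0.003, 0])

```text
time: 16.27
tool_pos: [0.5161, 0.0459, 0.0459]
tcp_rot: [3.14, 0.1, -0.002]
wrist_force: [-11.8, -0.9, 27.2]
width: 0.002
grip_force: 13.7
```

>>> step_arm(series=[0, 0, -0.02, 0, 0, 0, -0.06, 0, 0.02, 0, -0.1, 0, 0.05, 0, -0.12, 0, 0.05, 0, -0.12, 0, 0.05, 0, -0.12, 0], gripper=0.6)

```text
time: 17.02
tool_pos: [0.5647, 0.049, 0.1611]
tcp_rot: [3.14, 0.1, -0.004]
wrist_force: [-1.2, 0.3, -0.9]
width: 0.602
grip_force: 0.0
```

```bash
python3 - <<'E'
from h import *
p=avg(3)
save('w7',p['image'])
for l,z in[("rail_tab",.0675),("strip_mid",.026),("lip",.012)]:
    for d in viewer.spot_point(p,l)[:2]:print(l,np.round(d["point"],1),round(d["score"],2),onz(p,d["point"],z))
e=np.array([np.cos(np.radians(4)),np.sin(np.radians(4)),0]);print(proj(p,np.array([.5258,.0471,.0805])+.125*e), proj(p,np.array([.5258,.0471,.046])-.050*e),proj(p,np.array([.5258,.0471,.046])+.028*e))
E
```

```text
F [-0.29 -0.25 -0.23] M [ 0.011 -0.029 -0.007] P [0.5641 0.049  0.1605] [ 3.1399  0.1001 -0.0053] c 0.0401 t 17.175
rail_tab [125.1 381.3] 0.71 [0.3333 0.1834 0.0675]
rail_tab [261.2  85.4] 0.7 [0.6537 0.052  0.0675]
strip_mid [257.2 224.2] 0.63 [0.5165 0.0463 0.026 ]
lip [254.4 248.5] 0.74 [0.4791 0.0472 0.012 ]
lip [ 92.9 223. ] 0.7 [0.4998 0.23   0.012 ]
[255.9544  88.9788] [257.3233 267.7666] [256.8529 197.5363]
```

View pics/w7.png

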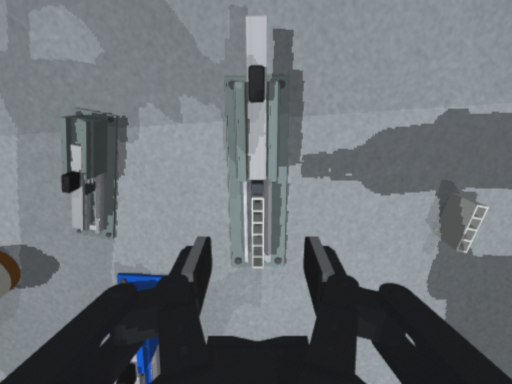

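The strip lies at rows 198–268, just where the model puts it. The tab of the open rail is at (257,83).

```bash
python3 - <<'E'
from h import *
p=wrist();g=p["image"].max(2).astype(int);c=g[:,253:261].mean(1);print(c[60:106].round().astype(int).tolist());r=g[75:92].mean(0);print(r[240:275].round().astype(int).tolist())
a=onz(p,(257,66.5),.0805);b=onz(p,(257,101),.0545);print(a,b);m=(a+b)/2;print(m)
go(m[0],m[1],.064,4.0)
E
```

```text
[183, 181, 181, 179, 175, 172, 148, 88, 46, 46, 49, 49, 49, 49, 49, 49, 49, 49, 49, 49, 48, 48, 48, 48, 48, 48, 48, 48, 46, 45, 44, 42, 42, 41, 42, 41, 40, 40, 40, 40, 39, 38, 35, 57, 116, 156]
[130, 127, 122, 119, 107, 95, 103, 113, 86, 47, 46, 50, 49, 49, 49, 48, 48, 47, 46, 46, 46, 45, 42, 44, 78, 115, 104, 93, 93, 101, 103, 94, 87, 87, 95]
[0.66697198 0.05607419 0.0805    ] [0.64308895 0.05457598 0.0545    ]
[0.65503046 0.05532508 0.0675    ]
shift [ 0.0901 -0.0005  0.0975] turn -0.006 | cur yaw 3.66 pos [0.5653 0.049  0.1616] t 17.375
```

>>> step_arm(series=[0.045, 0, 0, 0, 0.08, 0, 0.01, 0, 0.089, 0, 0.05, 0, 0.089, 0, 0.085, 0, 0.089, 0, 0.097, 0, 0.089, 0, 0.097, 0])

```text
time: 18.12
tool_pos: [0.654, 0.0547, 0.0645]
tcp_rot: [3.14, 0.1, -0.003]
wrist_force: [-0.0, -0.4, -0.5]
width: 0.602
grip_force: 0.0
```

>>> step_arm(series=[0, 0, 0, 0, 0, 0, 0, 0, 0, 0, 0, 0, 0, 0, 0, 0, 0, 0, 0, 0, 0, 0, 0, 0], gripper=0, newtons=30)

```text
time: 18.88
tool_pos: [0.6561, 0.0557, 0.0675]
tcp_rot: [-3.139, -0.101, -0.005]
wrist_force: [-1.5, 2.8, 6.2]
width: 0.129
grip_force: 34.0
```

>>> step_arm(series=[0, 0, -0.003, 0, -0.01, 0, -0.003, 0, -0.022, 0, -0.003, 0, -0.035, 0, -0.003, 0, -0.048, 0, -0.003, 0, -0.06, 0, -0.003, 0, -0.07, 0, -0.003, 0, -0.074, 0, -0.003, 0])

```text
time: 19.88
tool_pos: [0.5802, 0.0504, 0.0676]
tcp_rot: [-3.139, -0.1, 0.001]
wrist_force: [3.0, 4.8, -6.8]
width: 0.127
grip_force: 32.3
```

>>> step_arm(series=[-0.004, 0, 0, 0, -0.008, 0, 0, 0, -0.011, 0, 0, 0, -0.011, 0, 0, 0])

```text
time: 20.38
tool_pos: [0.5724, 0.0498, 0.0677]
tcp_rot: [-3.139, -0.1, -0.009]
wrist_force: [10.1, 5.0, -13.8]
width: 0.131
grip_force: 31.4
```

>>> step_arm(series=[-0.002, -0.001, 0.002, 0, -0.003, -0.001, 0.003, 0, -0.003, -0.001, 0.003, 0])

```text
time: 20.75
tool_pos: [0.5724, 0.0499, 0.0676]
tcp_rot: [3.139, 0.1, 0.018]
wrist_force: [11.1, 2.0, -4.4]
width: 0.131
grip_force: 32.6
```

>>> step_arm(series=[0, 0, 0, 0, 0, 0, 0, 0, 0, 0, -0.02, 0, 0, 0, -0.06, 0, -0.02, 0, -0.1, 0, -0.04, 0, -0.12, 0, -0.05, 0, -0.12, 0, -0.05, 0, -0.12, 0], gripper=0.6)

```text
time: 21.75
tool_pos: [0.5157, 0.0467, 0.1841]
tcp_rot: [3.14, 0.1, -0.003]
wrist_force: [0.5, 0.3, 0.3]
width: 0.599
grip_force: 0.0
```

```bash
python3 - <<'E'
from h import *
p=avg(3)
c=p["image"];save('w8',c)
e=np.array([np.cos(np.radians(4)),np.sin(np.radians(4)),0]);O=np.array([.5258,.0471,0])
for n,x,z in(("rail -x end",-.035,.0545),("rail +x end",.095,.0545),("tab near bot",.032,.0545),("tab far top",.058,.0805),("strip rear top",-.05,.046)):print(n,proj(p,O+x*e+[0,0,z]))
g=p["image"].max(2).astype(int)
cc=g[:,254:261].mean(1).round().astype(int);print(cc[60:290].tolist())
E
```

```text
F [ 0.52 -0.39  0.53] M [ 0.037 -0.019 -0.005] P [0.5163 0.0468 0.1838] [ 3.1399  0.1001 -0.0036] c -0.0077 t 21.9
rail -x end [258.0755 206.9824]
rail +x end [257.3334  69.6667]
tab near bot [257.721  141.3936]
tab far top [257.6028 114.5925]
strip rear top [258.1237 217.1539]
[145, 142, 139, 138, 138, 138, 137, 135, 131, 136, 170, 199, 202, 202, 202, 202, 202, 202, 202, 202, 202, 202, 201, 200, 199, 199, 199, 199, 199, 198, 196, 192, 192, 191, 191, 193, 195, 195, 195, 195, 195, 194, 194, 195, 194, 192, 188, 186, 182, 180, 177, 175, 171, 140, 68, 31, 35, 41, 43, 44, 43, 42, 43, 42, 42, 42, 41, 40, 39, 39, 39, 38, 38, 38, 38, 38, 38, 38, 40, 42, 42, 42, 42, 41, 50, 103, 158, 181, 184, 186, 185, 185, 185, 185, 187, 189, 189, 191, 195, 196, 195, 195, 195, 195, 195, 195, 195, 195, 194, 194, 194, 194, 194, 194, 194, 194, 194, 194, 194, 194, 193, 193, 193, 193, 193, 193, 193, 193, 193, 192, 192, 192, 192, 192, 192, 192, 192, 192, 192, 192, 192, 192, 191, 191, 191, 190, 179, 142, 97, 96, 98, 102, 107, 107, 111, 141, 189, 193, 145, 138, 138, 139, 138, 144, 155, 157, 159, 161, 159, 158, 157, 157, 158, 159, 159, 159, 158, 158, 161, 161, 161, 161, 162, 163, 163, 162, 163, 164, 166, 167, 166, 164, 164, 163, 162, 161, 161, 162, 165, 165, 161, 159, 159, 160, 162, 163, 163, 162, 162, 161, 159, 159, 157, 155, 155, 155, 155, 155, 155, 156, 157, 159, 159, 156, 154, 152, 152, 152, 153, 153]
```

View pics/w8.png

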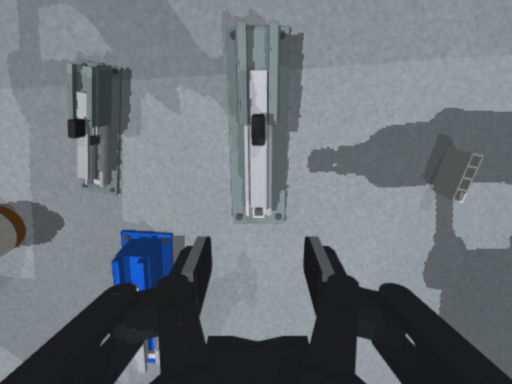

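The rail's ends are at rows 207 and 70, exactly the closed positions. The strip's rear end shows at row 217, as predicted, and the arm is clear.

```bash
python3 -c "
from h import *
print(job.finish_job())"
```

```text
the job is handed in; nothing more can be done
None
```

The long strip is seated on the channel floor between the lip and the follower, the cover rail is fully closed over it, and the arm is clear; I handed the job in at about 22 s, and no verdict came back.

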